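# Set the reed bench's work to dry

### The arm

A 6-joint arm with a two-finger parallel gripper is mounted at the origin on the work surface. World frame = base frame: x ahead of the robot, y to its left, z up, the work surface at z = 0. Lengths are in m, angles in rad, forces in N, time in s.
With the tool pointing down it reaches from about 0.225 to 0.875 m from the base axis. Payload 3.4 kg.
Tool frame: the origin (TCP) lies at the very end of the fingers, on their centre line; the grasp point (between the pads) lies 19 mm behind it; z points along the fingers, y is the line along which they close (so a half turn about z gives the same grasp; the last joint's range is limited). The gripper opens to 85 mm and grips with 20 to 120 N. Pads are 22 mm wide; open, the fingers measure 114 mm over their backs; the gripper's body (76 mm by 85 mm) begins 54 mm behind the grasp point. The pads swing forward as they close: fully open they stand 13 mm farther back than shut.
Start: joints at [1.001, 0.276, 1.505, -0, 1.361, -0.121], TCP at [0.25, 0.518, 0.231] pointing down, gripper open.
Joint ranges: [-2.89, 2.89], [-0.75, 2.08], [0.22, 2.7], [-1.18, 4.32], [0.11, 2.71], [-2.7, 2.7]. Speed limits (rad/s): [2.57, 2.57, 3.14, 3.14, 3.14, 3.14].

### API

Orientations are given as a unit quaternion [w, x, y, z].
In Python, from rig import readout, vision, manip gives the robot as it stands.
- The arm moves only by the shell command python3 -m handwheel 'ROWS' [FORCE]. ROWS is JSON, a list of rows, each a list of 3 entries, a list of its own where there are three numbers: the shift along the tool's x, y, z in mm, then the turn, a rotation vector about the tool's x, y, z in units of 6 degrees (1.0 is 6 degrees), then the closure, from -1 (fully open) to 1 (shut), so that 0 is half open. A call has 1 to 20 rows; each row shifts and turns the commanded pose from where the row before left it, along the tool's axes as they then stand; what a row does not reach is not made up. A row lasts 1/8 s, in which the tool goes at most 62.5 mm and 10.7 degrees, less where a joint would pass 70% of its speed; a pose out of reach is approached as far as the arm can. A call is refused whole if a number of a shift passes 62.5 or a number of a turn 1, either way. A call with a gripper value outside its range is refused whole. The fingers move at their own pace and stop on an object; FORCE is the grip in N (left out, the last holds). Time passes only in rows, so rows that do not move let the fingers close. It gives the time, the measured TCP pose, the force, the opening and the grip force at its end, in the units of the state.
- readout.get_state(): the state, without advancing time (a new reading comes with each control period).
- vision.get_image(name): name is "scene" or "top" or "wrist"; returns the picture (400x640x3 uint8, blue, green, red); there is no depth.
- vision.camera_params(name): a dict with "intrinsics" (3x3 intrinsics, pixels), "dist" ([k1, k2, p1, p2, k3] as OpenCV has them; the pictures are not rectified), "rvec" (rotation vector, rad) and "tvec" (3), from world to camera coordinates, as OpenCV has them; the wrist camera has in their place "hand_eye" (4x4, takes a point from camera to tool coordinates, whose origin is the TCP and whose axes are the flange's). Camera axes: x right, y down, z forward; pixel columns grow to the right and rows downward; lengths in m; the calibration is good to about 2 mm. A picture is of the moment at which its call begins: read the wrist's pose just before it. camera_params takes no time and is no camera call.
- manip.sign_off(): hands the job in; it is judged then, once.
The state is a dict: "clock": time; "qpos": joint angles; "qd": joint speeds; "effort": joint torques, N m; "position": TCP position; "ee_rot": TCP orientation; "contact_force": force on the tool from outside, world axes, zero at the start; "moment": the same for the moment, N m; "width": finger opening in m; "gripper_force": force on a finger pad.
Only numpy, scipy, OpenCV 4.12 (cv2) and the standard library are available. Lean on these libraries where they do the work, as an engineer would, in place of code of your own. Each camera call takes 0.05 s, during which the arm holds its last target. There are 200 camera calls.

### The job

Set the day's work to dry: slide all three nickel ferrules along the bent drying wire, round its bends, until the front one is home against the far stop and the others are close up behind it. Hang every reed caddy by its handle bar on the hook rail, each on a double hook of its own with the bar lying across both prongs, and leave the wax, calliper, loupe and reed case where they are.

Things in the scene. Friction and masses are not known exactly. Their poses are not given: they have to be found in the camera images.
- track: bent steel wire, 7 mm thick, fixed on a board 150 x 330 x 14 mm. Origin: on its underside, 20 mm to +y of its middle, z up. In this frame the wire's centre line is level at z = 130 mm: along +y at x = -50 from the loading end, a 40 mm radius bend at corner1 to +x along y = 0, a 40 mm radius bend at corner2 to +y along x = 50 to the stop. Posts carry its ends at y = -160 and 125
- stop (a point): centre of the near face (track y = 105 mm) of the far stop disc, 25 mm across, 4 mm thick, on the wire's centre line; a ferrule fully home has its centre 9 mm before it, the next 27 mm, the last 45 mm. A like disc at the loading end (face at y = -145) keeps the ferrules on the wire
- corner1 (a point): track frame (-50, 0, 130) mm: where the first and middle straights would meet if the first bend were sharp. The bend's 40 mm radius centre line starts at (-50, -40) and ends at (-10, 0), about (-10, -40)
- corner2 (a point): track frame (50, 0, 130) mm: where the middle and last straights would meet if the second bend were sharp. The bend's 40 mm radius centre line starts at (10, 0) and ends at (50, 40), about (10, 40)
- ferrule_a: front ferrule (nearer the stop along the wire): bright nickel ring, 30 mm outside, 18 mm bore, 18 mm long, about 45 g, hanging loose on the wire and free to slide. Origin: its centre, 5.5 mm below the wire's centre line while it hangs; its axis is its y axis
- ferrule_b: middle ferrule: bright nickel ring, 30 mm outside, 18 mm bore, 18 mm long, about 45 g, hanging loose on the wire and free to slide. Origin: its centre, 5.5 mm below the wire's centre line while it hangs; its axis is its y axis
- ferrule_c: rear ferrule (nearest the loading end): bright nickel ring, 30 mm outside, 18 mm bore, 18 mm long, about 45 g, hanging loose on the wire and free to slide. Origin: its centre, 5.5 mm below the wire's centre line while it hangs; its axis is its y axis
- rail: fixed dark wood hook rail, 490 mm long. Origin: underside centre at the table; y along it, hooks point to its -x, to the robot. Board 18 mm thick, 175 to 225 mm high, on posts at y = +-230 mm (feet reach 60 mm forward). Prong centre lines go from the board's face (x = -9 mm) at height 195 down to x = -65 at 175, then up to tips at x = -90, height 195
- hook0 (a point): double hook 1 of three counted from the robot's right (rail frame y = -150 mm): two upturned brass prongs, 68 mm apart between centres, 8 mm thick. The point is midway between them, where a 10 mm bar's centre rests in their low points. The tips are 25 mm nearer the robot, their tops 15 mm above this point
- hook1 (a point): double hook 2 of three counted from the robot's right (rail frame y = 0 mm): two upturned brass prongs, 68 mm apart between centres, 8 mm thick. The point is midway between them, where a 10 mm bar's centre rests in their low points. The tips are 25 mm nearer the robot, their tops 15 mm above this point
- hook2 (a point): double hook 3 of three counted from the robot's right (rail frame y = 150 mm): two upturned brass prongs, 68 mm apart between centres, 8 mm thick. The point is midway between them, where a 10 mm bar's centre rests in their low points. The tips are 25 mm nearer the robot, their tops 15 mm above this point
- caddy0: open plywood reed tray, alike with the others (2 or 3 are there; absent: None), 70 x 120 x 30 mm, about 160 g. Uprights at its short ends (y = +-56 mm; 6 mm thick, 14 mm wide) carry a round handle bar along y, 10 mm thick, centre 95 mm above the underside. Origin: centre of the underside, z up, y along the bar
- caddy1: open plywood reed tray, alike with the others (2 or 3 are there; absent: None), 70 x 120 x 30 mm, about 160 g. Uprights at its short ends (y = +-56 mm; 6 mm thick, 14 mm wide) carry a round handle bar along y, 10 mm thick, centre 95 mm above the underside. Origin: centre of the underside, z up, y along the bar
- caddy2: open plywood reed tray, alike with the others (2 or 3 are there; absent: None), 70 x 120 x 30 mm, about 160 g. Uprights at its short ends (y = +-56 mm; 6 mm thick, 14 mm wide) carry a round handle bar along y, 10 mm thick, centre 95 mm above the underside. Origin: centre of the underside, z up, y along the bar
- bar0 (a point): middle of caddy0's handle bar, on its centre line
- bar1 (a point): middle of caddy1's handle bar, on its centre line
- bar2 (a point): middle of caddy2's handle bar, on its centre line
- beeswax: yellow beeswax block 70 x 45 x 30 mm, loose, bystander; origin: underside centre
- calliper: nickel calliper 150 mm long lying flat, loose, bystander; origin: middle of the beam's underside
- loupe: chrome loupe, 44 mm across and 30 mm high, loose, bystander; origin: underside centre
- reedcase: red tin reed case 62 x 112 x 29 mm, shut, loose, bystander; origin: underside centre
Not all that is in view belongs to the job. Leave any orange look-alike of the caddy1 alone. What is shaped like the caddy2 but red is not meant.

How it is judged:
By the outcome, as a careful person would: the job done as asked, in the order asked, and still so for the second after the job is handed in, with the robot touching nothing.
Of caddy0, caddy1, caddy2 only 2 to 3 are there at a start; the rules pass over those that are not, and their reading is None.
At some moment in a run one of caddy0, caddy1, caddy2 may be knocked a few centimetres aside while the robot is not near it.
Once in a run the grip may slacken for a moment while it holds something.
It also fails if it takes over 208 s, if anything falls off the work surface, if the arm or the gripper's body presses on something with over 40 N, if the wrist force passes 120 N, or if a joint passes its speed limit or range.

## Working session

There is one attempt and no reset: what is moved stays moved. The work goes in short steps, Python scripts to look and compute and a shell command to move; the robot and the scene stay as the last step left them, time stands still between calls to the robot, and variables do not carry over. Pictures are saved under pics/ and viewed, at most 14 in all, crops included, and the job is handed in when it is done.

```bash
ls; mkdir -p pics; cat > h.py <<'E'
import numpy as np, cv2
from rig import readout, vision, manip
from scipy.spatial.transform import Rotation as R
def pose():
    s=readout.get_state(); q=s["ee_rot"]; T=np.eye(4)
    T[:3,:3]=R.from_quat([q[1],q[2],q[3],q[0]]).as_matrix(); T[:3,3]=s["position"]; return T
def snap(n,f):
    T=pose(); im=np.ascontiguousarray(vision.get_image(n)); cv2.imwrite(f"pics/{f}.png",im); np.save(f"pics/{f}.npy",T); return im
def cam(n,T=None):
    p=vision.camera_params(n); K=np.array(p["intrinsics"],float); d=np.array(p["dist"],float)
    if n=="wrist":
        W=np.linalg.inv((pose() if T is None else T)@np.array(p["hand_eye"]))
    else:
        W=np.eye(4); W[:3,:3]=cv2.Rodrigues(np.array(p["rvec"],float))[0]; W[:3,3]=np.ravel(p["tvec"])
    return K,d,W
def ray(n,px,T=None):
    K,d,W=cam(n,T); u=cv2.undistortPoints(np.array(px,float).reshape(-1,1,2),K,d).reshape(-1,2)
    D=np.c_[u,np.ones(len(u))]@W[:3,:3]; o=-W[:3,:3].T@W[:3,3]; return o,D
def onz(n,px,z,T=None):
    o,D=ray(n,px,T); return o+D*((z-o[2])/D[:,2])[:,None]
def proj(n,P,T=None):
    K,d,W=cam(n,T); return cv2.projectPoints(np.array(P,float).reshape(-1,3),cv2.Rodrigues(W[:3,:3])[0],W[:3,3],K,d)[0].reshape(-1,2)
def tri(obs):
    A=np.zeros((3,3));b=np.zeros(3)
    for n,px,T in obs:
        o,D=ray(n,[px],T); v=D[0]/np.linalg.norm(D[0]); M=np.eye(3)-np.outer(v,v); A+=M;b+=M@o
    return np.linalg.solve(A,b)
E
python3 - <<'E'
from h import *
for n in("scene","top","wrist"): snap(n,n+"0")
print(readout.get_state()); np.set_printoptions(precision=3,suppress=True)
print(pose())
for n in("scene","top","wrist"):
    o,_=ray(n,[[320,200]]);print(n,o,onz(n,[[0,0],[640,0],[0,400],[640,400]],0)[:, :2].tolist())
E
```

```text
pics
{'clock': 0.15, 'qpos': array([ 1.00098466e+00,  2.76441029e-01,  1.50582633e+00, -2.07801942e-07,
        1.36076863e+00, -1.20977357e-01]), 'qd': array([ 0.00046923, -0.00065305, -0.00327043, -0.00019985, -0.00400191,
       -0.00233151]), 'effort': array([ 1.21786685e-03, -4.17145121e+01, -2.46032882e+01, -8.26136420e-05,
        7.67282385e-03, -6.23623094e-06]), 'position': array([0.24927079, 0.51770215, 0.2306498 ]), 'ee_rot': array([-2.44238159e-04,  2.22538091e-01,  9.74923729e-01, -6.79082460e-04]), 'contact_force': array([-0.07535611,  0.05233449, -0.48087628]), 'moment': array([-0.02085233,  0.03396025,  0.01622612]), 'gripper_force': 0.0, 'width': 0.08530443190910997}
[[-0.901  0.434 -0.001  0.249]
 [ 0.434  0.901 -0.001  0.518]
 [ 0.    -0.001 -1.     0.231]
 [ 0.     0.     0.     1.   ]]
scene [ 0.967 -0.541  0.919] [[-1.692951510852584, 0.06416742308835788], [0.8860446347273387, 2.3495956621319447], [0.31593489915392203, -0.7784747121380543], [1.3516706974212744, 0.09175401132667604]]
top [ 0.39  -0.015  1.088] [[1.2305395898338607, 0.9868246974520098], [1.1965673339764569, -1.0679130983115246], [0.0358692265575532, 0.853004739707487], [-0.006010092676031031, -0.8800146943217833]]
wrist [0.176 0.553 0.373] [[-0.09345362661037188, 0.2694873542986236], [0.23233836653186585, 0.9457757399894857], [0.39378685179560796, -0.23902848089799222], [0.9361186407011859, 0.8845902410961024]]
```

View pics/scene0.png

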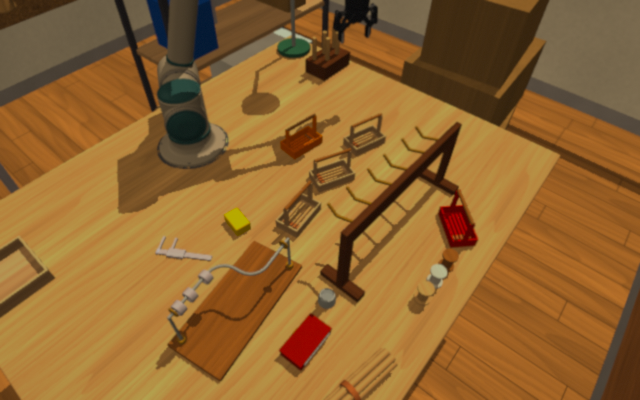

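View pics/top0.png

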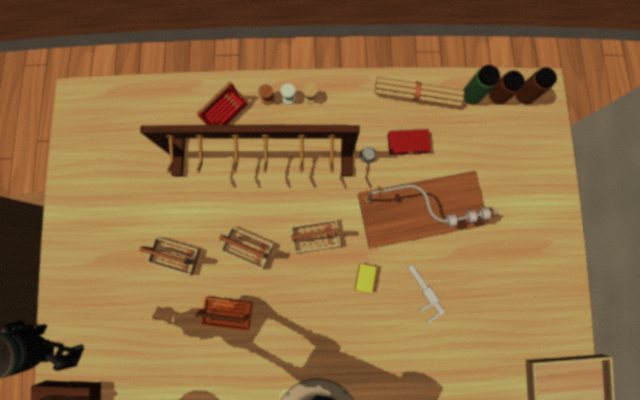

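Top view: the wire board is at about (422,210), with the stop post at (370,197) and the ferrules at (453..487,217). The plywood caddies are at (175,255), (248,247) and (318,237). The look-alikes are an orange caddy at (227,312) and a red one at (222,105), and neither is part of the job. The three plain plywood caddies in front of the rail fit the description. I'll confirm this in enlarged crops.

```bash
python3 - <<'E'
from h import *
a=cv2.imread("pics/top0.png")[120:280,135:335]; b=cv2.imread("pics/top0.png")[160:260,340:510]
a=cv2.resize(a,(800,640),interpolation=3)[:600]; b=cv2.resize(b,(800,471),interpolation=3)
cv2.imwrite("pics/ta.png",a); cv2.imwrite("pics/tb.png",b)
c=cv2.imread("pics/scene0.png")[100:350,150:480]; cv2.imwrite("pics/sc.png",cv2.resize(c,(792,600),interpolation=3))
E
```

```text
(no output)
```

View pics/ta.png

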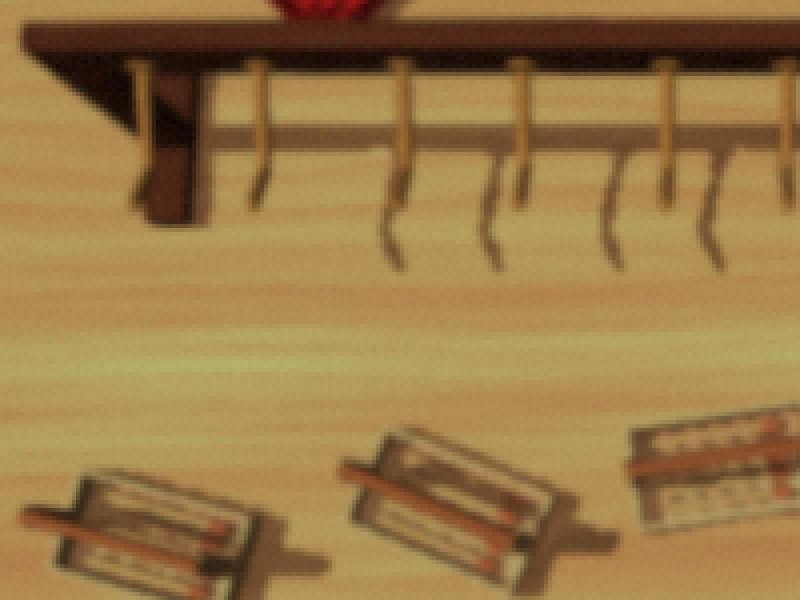

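View pics/tb.png

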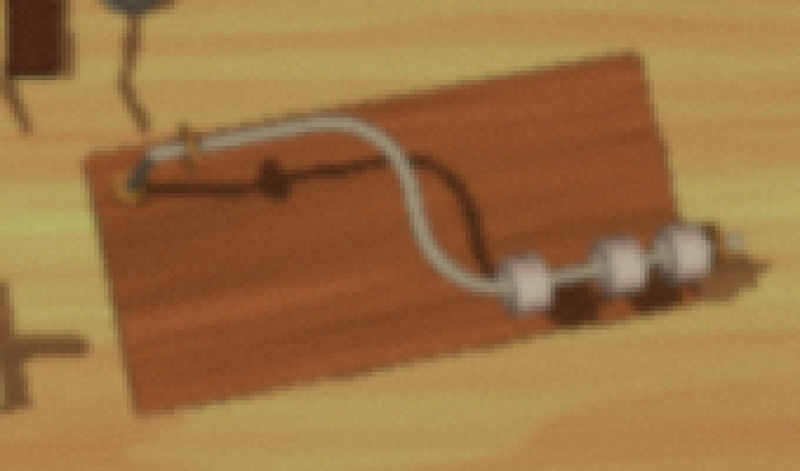

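View pics/sc.png

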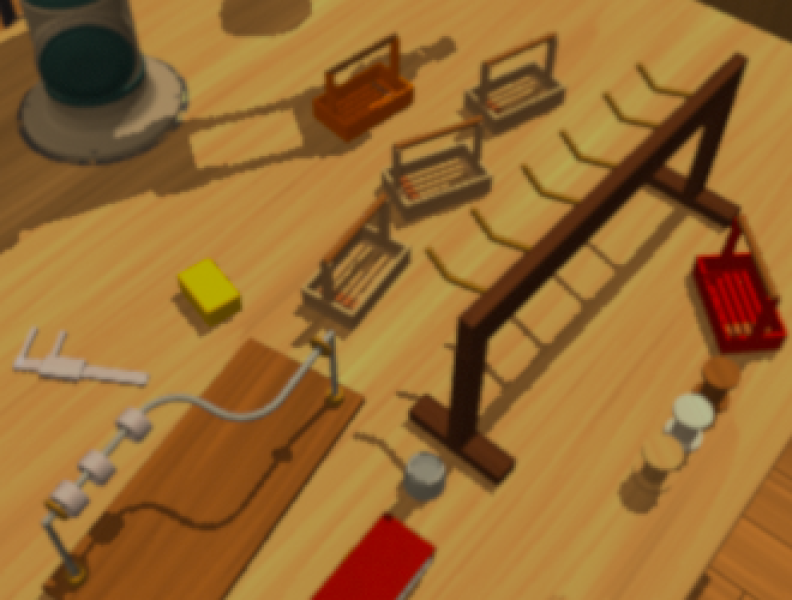

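The crops confirm it: three plain plywood caddies, with the orange and red look-alikes separate. The stop disc is at the left end of the wire (tb 188,145) and the ferrules are on the right. Next I'll compute the poses.

```bash
cat > geo.py <<'E'
from h import *
from scipy.optimize import least_squares
np.set_printoptions(precision=4,suppress=True)
def fit(P,Q): # planar rigid P->Q
    f=lambda v:((np.c_[np.cos(v[2])*P[:,0]-np.sin(v[2])*P[:,1]+v[0],np.sin(v[2])*P[:,0]+np.cos(v[2])*P[:,1]+v[1]])-Q).ravel()
    r=least_squares(f,[Q[:,0].mean(),Q[:,1].mean(),0]); return r.x,r.fun.reshape(-1,2)
E
python3 - <<'E'
from geo import *
tb=lambda p:np.array(p,float)*170/800+[340,160]-.4
ta=lambda p:np.array(p,float)/4+[135,120]-.4
sc=lambda p:np.array(p,float)*330/792+[150,100]-.3
Q=np.r_[onz("top",tb([[85,157],[137,415],[638,53]]),.014)[:,:2],onz("top",tb([[188,145]]),.130)[:,:2]]
v,r=fit(np.array([[75,145],[-75,145],[75,-185],[50,107]])/1000,Q);print("track",v,np.degrees(v[2]));print(r*1000)
def T(p): c,s=np.cos(v[2]),np.sin(v[2]); return np.array([c*p[0]-s*p[1]+v[0],s*p[0]+c*p[1]+v[1],p[2]])
print("stop",tri([("top",tb([188,145]),None),("scene",sc([322,348]),None)]),T([.05,.107,.13]))
for t,s in [((527,284),(134,424)),((620,265),(97,468)),((684,250),(70,498))]:
    w=tri([("top",tb(t),None),("scene",sc(s),None)]); c,sn=np.cos(v[2]),np.sin(v[2]);d=w[:2]-v[:2]
    print("fer",w,[c*d[0]+sn*d[1],-sn*d[0]+c*d[1]])
tips=onz("top",ta([[137,205],[253,205],[400,205],[520,205],[665,205],[785,203]]),.197)[:,:2]
v2,r=fit(np.array([[-90,y] for y in(184,116,34,-34,-116,-184)])/1000,tips);print("rail",v2,np.degrees(v2[2]));print(r*1000)
# scene check of tips: nearest tip
print("tips scene pred",((proj("scene",np.c_[tips,np.full(6,.197)])-[150,100])*2.4))
print("tri tip", tri([("top",ta([785,205]),None),("scene",sc([430,250]),None)]), tips[5])
# caddies bars
print("bars top z95",onz("top",ta([[22,516],[342,468],[628,467]]),.095))
for s in [((480,68),(555,40)),((394,150),(480,125)),((325,272),(385,202))]:
    print("sc bar",onz("scene",sc(s),.095))
print("rims",onz("top",ta([[85,470],[283,517],[60,567],[395,430],[575,493],[350,517],[520,590],[633,430],[645,530]]),.03))
E
```

```text
track [ 0.5293 -0.2759  0.1634] 9.363709499664076
[[ 1.6168  0.7761]
 [-0.5251  0.2326]
 [ 0.5511 -1.1439]
 [-1.6428  0.1351]]
stop [ 0.5639 -0.1616  0.1287] [ 0.5612 -0.1622  0.13  ]
fer [ 0.4898 -0.3313  0.1259] [np.float64(-0.047979964337452864), np.float64(-0.04820741847961823)]
fer [ 0.4984 -0.3809  0.1245] [np.float64(-0.04757179673431523), np.float64(-0.09856788026083657)]
fer [ 0.5048 -0.4145  0.1267] [np.float64(-0.046692493722376854), np.float64(-0.13276666913362348)]
rail [ 0.6913  0.1346 -0.0201] -1.1533146570640904
[[-0.2897  1.9854]
 [-0.0418  0.1586]
 [ 0.2434  1.0486]
 [ 0.3709  0.1691]
 [ 0.4375 -1.0771]
 [-0.7203 -2.2845]]
tips scene pred [[634.2624  63.9883]
 [601.7268  92.5152]
 [557.9864 130.9543]
 [519.8902 164.5044]
 [470.5344 208.0552]
 [427.4515 247.5715]]
tri tip [ 0.5987 -0.0446  0.1939] [ 0.5983 -0.0453]
bars top z95 [[0.4372 0.4215 0.095 ]
 [0.4634 0.2239 0.095 ]
 [0.4607 0.0502 0.095 ]]
sc bar [[0.4069 0.3032 0.095 ]
 [0.4472 0.4142 0.095 ]]
sc bar [[0.4205 0.1168 0.095 ]
 [0.4713 0.2173 0.095 ]]
sc bar [[ 0.4842 -0.0713  0.095 ]
 [ 0.4668  0.0463  0.095 ]]
rims [[0.4696 0.4089 0.03  ]
 [0.4372 0.2775 0.03  ]
 [0.4071 0.4234 0.03  ]
 [0.4922 0.2053 0.03  ]
 [0.4493 0.0887 0.03  ]
 [0.4365 0.234  0.03  ]
 [0.3882 0.1244 0.03  ]
 [0.4891 0.051  0.03  ]
 [0.4247 0.044  0.03  ]]
```

```bash
python3 -m handwheel '[[[-34,-39,-1],[0,0,0],-1],[[-34,-39,-1],[0,0,0],-1],[[-34,-39,-1],[0,0,0],-1],[[-34,-39,-1],[0,0,0],-1],[[-34,-39,-1],[0,0,0],-1],[[-34,-39,-1],[0,0,0],-1],[[-34,-39,-1],[0,0,0],-1],[[-34,-39,-1],[0,0,0],-1],[[-34,-39,-1],[0,0,0],-1],[[-34,-38,-1],[0,0,0],-1],[[-34,-38,-1],[0,0,0],-1],[[-34,-38,-1],[0,0,0],-1],[[-34,-38,-1],[0,0,0],-1],[[-34,-38,-1],[0,0,0],-1],[[-34,-39,-1],[0,0,0],-1],[[-34,-39,-1],[0,0,0],-1],[[-32,-39,-1],[0,0,0],-1],[[-32,-39,-1],[0,0,0],-1]]' && python3 -m handwheel '[[[0,0,0],[0,0,0.9],-1],[[0,0,0],[0,0,0.9],-1],[[0,0,0],[0,0,0.9],-1],[[0,0,0],[0,0,0.9],-1],[[0,0,0],[0,0,0.9],-1],[[0,0,0],[0,0,0.9],-1],[[0,0,0],[0,0,0.9],-1],[[0,0,0],[0,0,0.9],-1],[[0,0,0],[0,0,1],-1],[[0,0,0],[0,0,0.95],-1],[[0,0,0],[0,0,0],-1],[[0,0,0],[0,0,0],-1]]'
python3 - <<'E'
from geo import *
snap("wrist","w1"); print(pose())
E
```

```text
clock: 2.4
position: [0.495, -0.3752, 0.2489]
ee_rot: [-0.0, 0.223, 0.975, 0.0]
contact_force: [0.1, 0.3, 0.1]
width: 0.0856
gripper_force: 0.0
clock: 3.9
position: [0.4948, -0.3736, 0.2491]
ee_rot: [-0.0, 0.646, 0.763, 0.0]
contact_force: [0.5, 0.3, -0.3]
width: 0.0852
gripper_force: 0.0
[[-0.1641  0.9864 -0.0002  0.4948]
 [ 0.9864  0.1641  0.0003 -0.3737]
 [ 0.0004 -0.0002 -1.      0.2491]
 [ 0.      0.      0.      1.    ]]
```

View pics/w1.png

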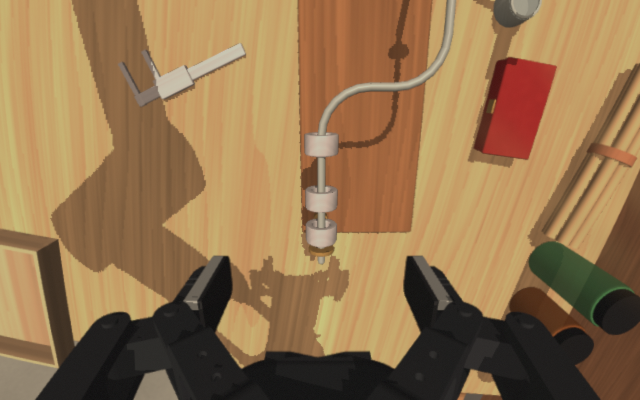

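The wrist view shows the wire's first straight at u≈321. Ferrules a, b and c are at v≈145, 199 and 234, and the loading disc is at v≈250. The middle straight runs through about (390,86), and the last straight starts at about (452,10).

```bash
python3 - <<'E'
from geo import *
T=np.load("pics/w1.npy"); v=[.5293,-.2759,.1634]; c,s=np.cos(v[2]),np.sin(v[2])
inv=lambda w:(w[:,:2]-v[:2])@np.array([[c,-s],[s,c]])*1000
W=onz("wrist",[[321,170],[321,217],[385,87],[400,85],[453,2]],.13,T); print("wire",inv(W))
print("ring top z.1395+",inv(onz("wrist",[[321,145],[321,199],[321,233]],.1245,T)))
print("board",inv(onz("wrist",[[301,232],[410,233],[299,20],[428,20]],.014,T)))
b=pose(); print(proj("wrist",[[c*x-s*y+v[0],s*x+c*y+v[1],.13] for x,y in [(-.05,-.145),(-.05,-.07),(0,0),(.05,.05)]],T))
E
```

```text
wire [[ -46.8384  -71.1235]
 [ -46.6295 -115.7478]
 [   5.1891   -1.3936]
 [  17.4222    0.3054]
 [  54.5293   62.506 ]]
ring top z.1395+ [[ -46.88    -49.9277]
 [ -46.6502  -99.9758]
 [ -46.4848 -134.6193]]
board [[ -72.4158 -184.8502]
 [  76.923  -186.3924]
 [ -70.8583   73.554 ]
 [  73.9843   75.1448]]
[[317.3396 245.2844]
 [317.4158 168.7494]
 [378.7794  85.1461]
 [445.6932  19.3413]]
```

```bash
python3 -m handwheel '[[[-23,3,0],[0,0,0],-0.3],[[-23,0,0],[0,0,0],-0.3],[[0,0,20],[0,0,0],-0.3],[[0,0,30],[0,0,0],-0.3],[[0,0,30],[0,0,0],-0.3],[[0,0,30],[0,0,0],-0.3],[[0,0,25],[0,0,0],-0.3],[[0,0,10],[0,0,0],-0.3],[[0,0,0],[0,0,0],0],[[0,0,0],[0,0,0],0.2],[[0,0,0],[0,0,0],0.3],[[0,0,0],[0,0,0],0.5],[[0,0,0],[0,0,0],0.7],[[0,0,0],[0,0,0],0.7],[[0,0,0],[0,0,0],0.7]]' 25
python3 - <<'E'
from geo import *
snap("wrist","w2"); print(readout.get_state()["moment"])
E
```

```text
clock: 5.82
position: [0.5058, -0.4191, 0.1054]
ee_rot: [0.001, 0.647, 0.763, -0.0]
contact_force: [-0.1, 0.8, 4.7]
width: 0.0283
gripper_force: 27.9
[0.0274 0.0619 0.0172]
```

View pics/w2.png

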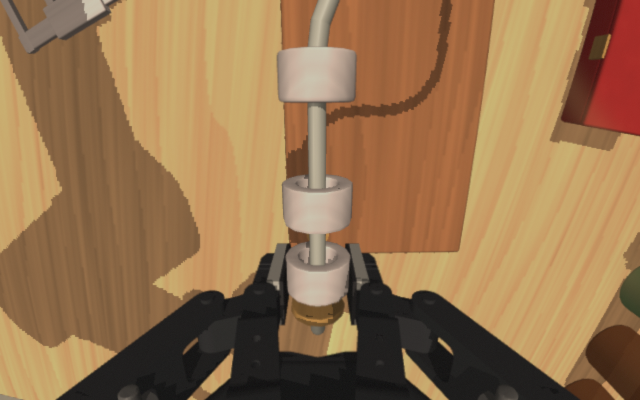

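The ring is between the pads, held slightly above its centre (chord 28.3 mm, 4.7 N upward). I'll regrip 5 mm lower, then start sliding along the first straight.

```bash
python3 -m handwheel '[[[0,0,0],[0,0,0],0.1],[[0,0,0],[0,0,0],0.1],[[0,0,5],[0,0,0],0.1],[[0,0,0],[0,0,0],0.3],[[0,0,0],[0,0,0],0.5],[[0,0,0],[0,0,0],0.7],[[0,0,0],[0,0,0],0.7],[[0,0,0],[0,0,0],0.7]]' 25 && python3 -m handwheel '[[[5,0,0],[0,0,0],0.7],[[5,0,0],[0,0,0],0.7],[[5,0,0],[0,0,0],0.7],[[5,0,0],[0,0,0],0.7],[[5,0,0],[0,0,0],0.7],[[5,0,0],[0,0,0],0.7]]'
```

```text
clock: 6.88
position: [0.5054, -0.4186, 0.0993]
ee_rot: [0.0, 0.647, 0.763, 0.0]
contact_force: [0.1, 0.5, -0.3]
width: 0.0284
gripper_force: 26.9
clock: 7.62
position: [0.5004, -0.3887, 0.0993]
ee_rot: [0.0, 0.647, 0.763, 0.0]
contact_force: [-0.3, 0.3, 1.1]
width: 0.0285
gripper_force: 26.9
```

```bash
python3 -m handwheel '[[[5,0,0],[0,0,0],0.7],[[5,0,0],[0,0,0],0.7],[[5,0,0],[0,0,0],0.7],[[5,0,0],[0,0,0],0.7],[[5,0,0],[0,0,0],0.7],[[5,0,0],[0,0,0],0.7]]' && python3 -m handwheel '[[[5,0,0],[0,0,0],0.7],[[5,0,0],[0,0,0],0.7],[[5,0,0],[0,0,0],0.7],[[5,0,0],[0,0,0],0.7],[[5,0,0],[0,0,0],0.7],[[5,0,0],[0,0,0],0.7],[[3,0,0],[0,0,0],0.7]]'
python3 - <<'E'
from geo import *
snap("wrist","w3")
E
```

```text
clock: 8.38
position: [0.4955, -0.3591, 0.0993]
ee_rot: [0.0, 0.647, 0.763, 0.0]
contact_force: [0.4, -1.4, -1.4]
width: 0.0282
gripper_force: 26.4
clock: 9.25
position: [0.4902, -0.3269, 0.0994]
ee_rot: [0.0, 0.647, 0.763, -0.0]
contact_force: [-0.8, -3.1, 0.1]
width: 0.0285
gripper_force: 26.5
```

View pics/w3.png

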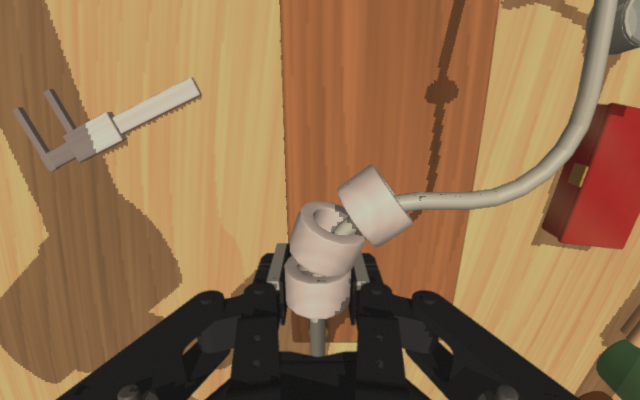

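The train is moving: c is in the pads at (318,290), b at (325,240) and a at (375,205), already in bend 1, with only 3 N of push. Next I'll take bend 1.

```bash
python3 -m handwheel '[[[4.2,-0.15,0],[0,0,1],0.7],[[4.2,-0.15,0],[0,0,1],0.7],[[4.2,-0.15,0],[0,0,1],0.7],[[4.2,-0.15,0],[0,0,1],0.7],[[4.2,-0.15,0],[0,0,1],0.7]]' && python3 -m handwheel '[[[4.2,-0.15,0],[0,0,1],0.7],[[4.2,-0.15,0],[0,0,1],0.7],[[4.2,-0.15,0],[0,0,1],0.7],[[4.2,-0.15,0],[0,0,1],0.7],[[4.2,-0.15,0],[0,0,1],0.7]]'
python3 - <<'E'
from geo import *
snap("wrist","w4")
E
```

```text
clock: 9.93
position: [0.4899, -0.3061, 0.0992]
ee_rot: [-0.0, 0.823, 0.568, -0.0]
contact_force: [-1.3, -3.0, 1.3]
width: 0.0286
gripper_force: 26.5
clock: 10.55
position: [0.5004, -0.2877, 0.0991]
ee_rot: [-0.001, 0.942, 0.335, -0.001]
contact_force: [-1.5, -1.9, -0.3]
width: 0.0284
gripper_force: 26.5
```

View pics/w4.png

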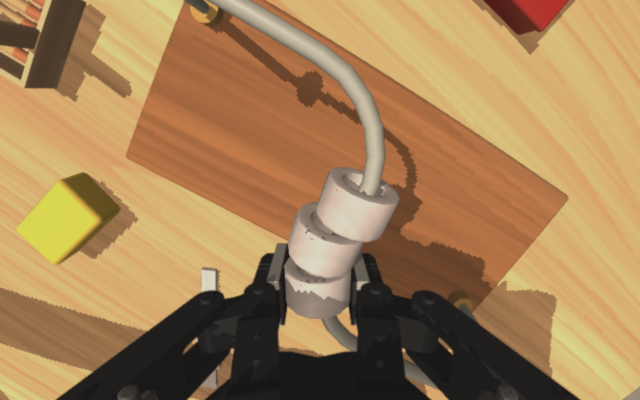

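All three are round bend 1: c at (318,290), b at (325,242) and a at (360,205). I'll finish this bend, run the middle straight and start bend 2.

```bash
python3 -m handwheel '[[[4.2,-0.15,0],[0,0,1],0.7],[[4.2,-0.15,0],[0,0,1],0.7],[[4.2,-0.15,0],[0,0,1],0.7],[[4.2,-0.15,0],[0,0,1],0.7],[[4.2,-0.15,0],[0,0,1],0.7],[[0,0,0],[0,0,0],0.7]]' && python3 -m handwheel '[[[4,0,0],[0,0,0],0.7],[[4,0,0],[0,0,0],0.7],[[4,0,0],[0,0,0],0.7],[[4,0,0],[0,0,0],0.7],[[4,0,0],[0,0,0],0.7],[[0,0,0],[0,0,0],0.7]]'
python3 - <<'E'
from geo import *
snap("wrist","w5")
p=pose(); v=[.5323,-.2754,.1634]; c,s=np.cos(v[2]),np.sin(v[2])
print((p[:2,3]-v[:2])@np.array([[c,-s],[s,c]])*1000, np.degrees(np.arctan2(p[1,0],p[0,0])))
E
```

```text
clock: 11.35
position: [0.5188, -0.2774, 0.099]
ee_rot: [-0.001, 0.997, 0.083, -0.0]
contact_force: [-0.4, -0.4, -0.5]
width: 0.0287
gripper_force: 26.4
clock: 12.1
position: [0.5396, -0.2746, 0.0994]
ee_rot: [0.0, 0.997, 0.082, 0.001]
contact_force: [0.8, -0.1, -0.5]
width: 0.0282
gripper_force: 26.4
[ 7.1034 -0.331 ] 9.395696530171046
```

View pics/w5.png

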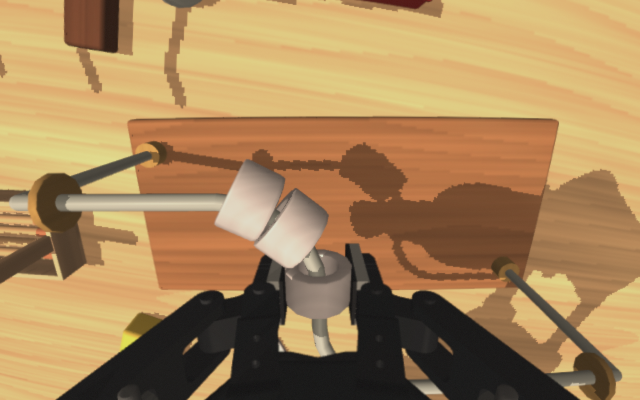

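a and b have slid a little ahead into bend 2, and c is in the grip at its start. Next I'll take bend 2 and then the last straight.

```bash
python3 -m handwheel '[[[4.2,0.15,0],[0,0,-1],0.7],[[4.2,0.15,0],[0,0,-1],0.7],[[4.2,0.15,0],[0,0,-1],0.7],[[4.2,0.15,0],[0,0,-1],0.7],[[4.2,0.15,0],[0,0,-1],0.7],[[4.2,0.15,0],[0,0,-1],0.7],[[4.2,0.15,0],[0,0,-1],0.7]]' && python3 -m handwheel '[[[4.2,0.15,0],[0,0,-1],0.7],[[4.2,0.15,0],[0,0,-1],0.7],[[4.2,0.15,0],[0,0,-1],0.7],[[4.2,0.15,0],[0,0,-1],0.7],[[4.2,0.15,0],[0,0,-1],0.7],[[4.2,0.15,0],[0,0,-1],0.7],[[4.2,0.15,0],[0,0,-1],0.7],[[4.2,0.15,0],[0,0,-1],0.7],[[0,0,0],[0,0,0],0.7]]' && python3 -m handwheel '[[[4,0,0],[0,0,0],0.7],[[4,0,0],[0,0,0],0.7],[[3,0,0],[0,0,0],0.7],[[2,0,0],[0,0,0],0.7],[[0,0,0],[0,0,0],0.7]]'
python3 - <<'E'
from geo import *
snap("wrist","w6")
p=pose(); v=[.5323,-.2754,.1634]; c,s=np.cos(v[2]),np.sin(v[2])
print((p[:2,3]-v[:2])@np.array([[c,-s],[s,c]])*1000, np.degrees(np.arctan2(p[1,0],p[0,0])))
E
```

```text
clock: 13.02
position: [0.5648, -0.2625, 0.0993]
ee_rot: [0.0, 0.9, 0.435, -0.0]
contact_force: [-0.9, 0.0, -0.8]
width: 0.0282
gripper_force: 26.4
clock: 14.15
position: [0.5759, -0.2313, 0.0994]
ee_rot: [0.0, 0.647, 0.762, 0.0]
contact_force: [0.3, -1.0, -0.5]
width: 0.0283
gripper_force: 26.4
clock: 14.78
position: [0.5736, -0.2184, 0.0993]
ee_rot: [-0.0, 0.647, 0.763, 0.0]
contact_force: [0.0, 0.4, -1.3]
width: 0.0284
gripper_force: 26.4
[49.9416 49.4507] 99.38479379036029
```

View pics/w6.png

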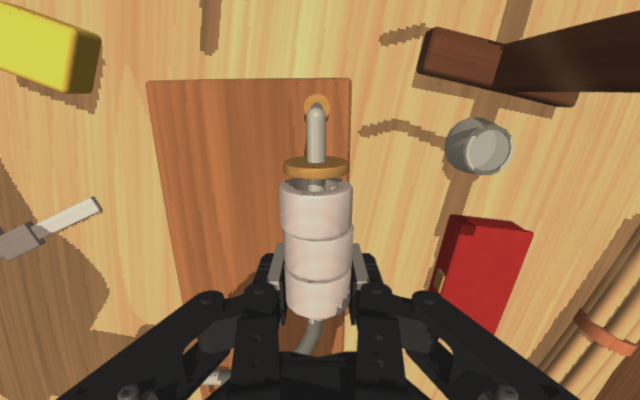

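The train is closed up, with a few mm left between a and the disc at (317,165). I'll press home gently.

```bash
python3 -m handwheel '[[[1.5,0,0],[0,0,0],0.7],[[1.5,0,0],[0,0,0],0.7],[[1.5,0,0],[0,0,0],0.7],[[0,0,0],[0,0,0],0.7]]' && python3 -m handwheel '[[[1,0,0],[0,0,0],0.7],[[0,0,0],[0,0,0],0.7]]' && python3 -m handwheel '[[[1,0,0],[0,0,0],0.7],[[0,0,0],[0,0,0],0.7]]'
```

```text
clock: 15.32
position: [0.5728, -0.2141, 0.0992]
ee_rot: [-0.0, 0.647, 0.763, 0.0]
contact_force: [-0.4, 0.4, -0.8]
width: 0.0285
gripper_force: 26.4
clock: 15.58
position: [0.5728, -0.2132, 0.0993]
ee_rot: [-0.0, 0.647, 0.763, 0.0]
contact_force: [-0.6, 0.4, -0.1]
width: 0.0283
gripper_force: 26.4
clock: 15.82
position: [0.5726, -0.2123, 0.0993]
ee_rot: [-0.0, 0.647, 0.763, 0.0]
contact_force: [-0.8, 0.4, -0.1]
width: 0.0286
gripper_force: 26.4
```

```bash
for i in 1 2; do :; done; python3 -m handwheel '[[[1,0,0],[0,0,0],0.7],[[0,0,0],[0,0,0],0.7]]' && python3 -m handwheel '[[[1,0,0],[0,0,0],0.7],[[0,0,0],[0,0,0],0.7]]'  && python3 -m handwheel '[[[1,0,0],[0,0,0],0.7],[[0,0,0],[0,0,0],0.7]]'
```

```text
clock: 16.08
position: [0.5726, -0.2118, 0.0994]
ee_rot: [0.0, 0.647, 0.763, -0.0]
contact_force: [0.7, -1.6, -1.2]
width: 0.0284
gripper_force: 26.4
clock: 16.32
position: [0.5727, -0.2118, 0.0994]
ee_rot: [0.001, 0.647, 0.763, -0.001]
contact_force: [0.4, -5.1, -2.3]
width: 0.0284
gripper_force: 26.3
clock: 16.58
position: [0.5727, -0.2118, 0.0995]
ee_rot: [0.002, 0.647, 0.763, -0.001]
contact_force: [0.9, -7.0, -2.6]
width: 0.0286
gripper_force: 26.3
```

The force is rising with no further travel, so it is home. I'll release and lift.

```bash
python3 -m handwheel '[[[0,0,0],[0,0,0],0.2],[[0,0,0],[0,0,0],0],[[0,0,0],[0,0,0],0],[[0,0,0],[0,0,0],0],[[0,0,-20],[0,0,0],0],[[0,0,-40],[0,0,0],0],[[0,0,-50],[0,0,0],-1],[[0,0,-60],[0,0,0],-1],[[0,0,0],[0,0,0],-1]]'
python3 - <<'E'
from geo import *
im=snap("wrist","w7"); t=snap("top","t7"); cv2.imwrite("pics/w7c.png",cv2.resize(np.hstack([im[60:360,220:420],cv2.resize(t[170:240,350:510],(640,300),interpolation=3)]),(798,285)))
E
```

```text
clock: 17.7
position: [0.5747, -0.2105, 0.2754]
ee_rot: [0.006, 0.647, 0.763, 0.002]
contact_force: [-1.0, -0.1, 1.3]
width: 0.0855
gripper_force: 0.0
```

View pics/w7c.png

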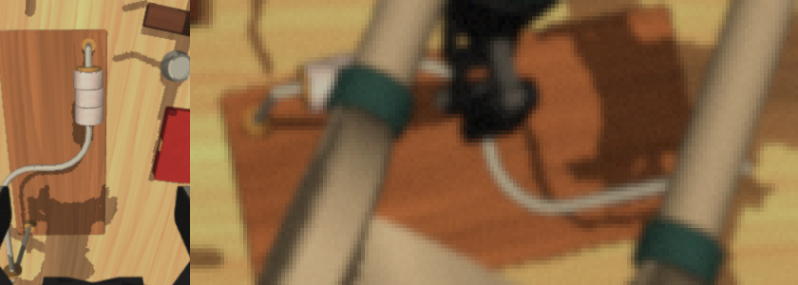

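All three ferrules are home against the disc and close up: disc at (89,70) in the crop, ferrules just below it. Now the caddies: I'll hover and measure the bars.

```bash
python3 -m handwheel '[[[0,0,-30],[0,0,0],-1],[[46,-20,-5],[0,0,0],-1],[[46,-20,-5],[0,0,0],-1],[[46,-20,-5],[0,0,0],-1],[[46,-20,-5],[0,0,0],-1],[[46,-20,-5],[0,0,0],-1],[[0,0,0],[0,0,0.9],-1],[[0,0,0],[0,0,0.86],-1],[[0,0,0],[0,0,0],-1],[[0,0,0],[0,0,0],-1]]'
cat > bars.py <<'E'
from geo import *
def bars(f,verbose=True):
    im=snap("wrist",f); T=np.load(f"pics/{f}.npy"); hsv=cv2.cvtColor(cv2.GaussianBlur(im,(3,3),0),cv2.COLOR_BGR2HSV)
    return im,hsv,T
if __name__=="__main__":
    im,hsv,T=bars("w8"); print(T)
    for P in [[.4755,-.0125,.095],[.445,.168,.095],[.427,.36,.095]]:
        u=proj("wrist",[P],T)[0]; print(u)
    ends=[[[.4842,-.0713,.095],[.4642,.048,.095]],[[.4205,.1168,.095],[.467,.221,.095]],[[.4069,.3032,.095],[.442,.418,.095]]]
    v=im.copy()
    for e in ends:
        u=proj("wrist",e,T).astype(int); print(u.tolist()); cv2.line(v,u[0].tolist(),u[1].tolist(),(255,0,0),1)
    cv2.imwrite("pics/w8v.png",v)
E
python3 bars.py
```

```text
clock: 19.05
position: [0.4355, 0.0012, 0.3232]
ee_rot: [-0.001, 0.714, 0.7, -0.001]
contact_force: [0.4, -0.2, -0.3]
width: 0.0855
gripper_force: 0.0
[[ 0.0194  0.9998 -0.0022  0.4355]
 [ 0.9998 -0.0194  0.0005  0.0012]
 [ 0.0004 -0.0022 -1.      0.3232]
 [ 0.      0.      0.      1.    ]]
[349.9842 175.4342]
[323.638  15.909]
[ 302.1795 -187.1123]
[[355, 218], [341, 126]]
[[302, 65], [343, -38]]
[[283, -125], [316, -242]]
```

View pics/w8v.png

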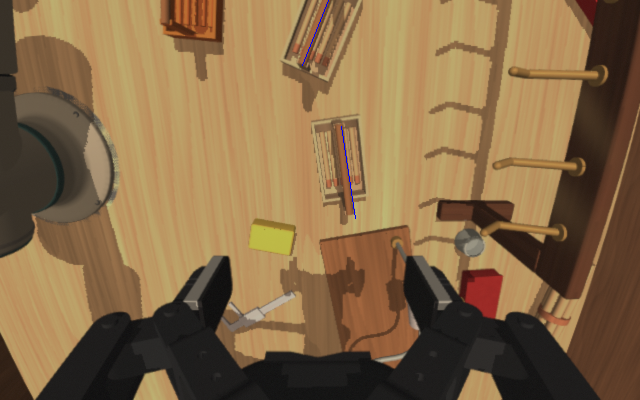

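The view matches the predictions. The near caddy's rim corners are at about (311,120), (358,115), (366,195) and (320,203). The prong tips are at (485,232), (498,165) and (514,71). Computing from these now.

```bash
python3 - <<'E'
from geo import *
T=np.load("pics/w8.npy")
q=onz("wrist",[[311,120],[358,115],[366,195],[320,203]],.03,T)
print(q[:,:2],q.mean(0),[np.degrees(np.arctan2(*(a-b)[[1,0]])) for a,b in((q[0],q[3]),(q[1],q[2]))])
w=onz("wrist",[[485,232],[498,165],[514,71]],.195,T); print("tips",w)
v=[.6913,.1346,-.0201];c,s=np.cos(v[2]),np.sin(v[2]); print((w[:,:2]-v[:2])@np.array([[c,-s],[s,c]])*1000)
print("pred", [ [v[0]+c*-.09-s*y, v[1]+s*-.09+c*y] for y in(-.184,-.116,-.034)])
E
```

```text
[[ 0.4266  0.0518]
 [ 0.4923  0.0574]
 [ 0.5067 -0.06  ]
 [ 0.4371 -0.0715]] [ 0.4657 -0.0055  0.03  ] [np.float64(94.83190260752302), np.float64(97.00455461184289)]
tips [[ 0.6009 -0.047   0.195 ]
 [ 0.6027  0.0208  0.195 ]
 [ 0.6046  0.1026  0.195 ]]
[[ -86.7598 -183.361 ]
 [ -86.2959 -115.5217]
 [ -86.0293  -33.7272]]
pred [[np.float64(0.5976200288646515), np.float64(-0.04755395413792218)], [np.float64(0.5989867368330326), np.float64(0.020432309984539807)], [np.float64(0.6006348258537275), np.float64(0.10241574613221457)]]
```

```bash
python3 -m handwheel '[[[-6,30,0],[0,0,-0.6],-0.3],[[0,0,40],[0,0,-0.58],-0.3],[[0,0,50],[0,0,0],-0.3],[[0,0,50],[0,0,0],-0.3],[[0,0,50],[0,0,0],-0.3],[[0,0,40],[0,0,0],-0.3],[[0,0,19],[0,0,0],-0.3],[[0,0,0],[0,0,0],-0.3],[[0,0,0],[0,0,0],0.3],[[0,0,0],[0,0,0],0.6],[[0,0,0],[0,0,0],1],[[0,0,0],[0,0,0],1],[[0,0,0],[0,0,0],1],[[0,0,0],[0,0,0],1],[[0,0,0],[0,0,0],1]]' 50
python3 - <<'E'
from geo import *
print(pose())
E
```

```text
clock: 20.98
position: [0.4672, -0.0056, 0.0761]
ee_rot: [0.001, 0.67, 0.743, 0.001]
contact_force: [2.3, 0.0, 6.8]
width: 0.008
gripper_force: 49.1
[[-0.1029  0.9947  0.0029  0.4672]
 [ 0.9947  0.1029 -0.0003 -0.0056]
 [-0.0006  0.0029 -1.      0.0761]
 [ 0.      0.      0.      1.    ]]
```

```bash
python3 -m handwheel '[[[0,0,-10],[0,0,0],1],[[0,0,-25],[0,0,0],1],[[0,0,-25],[0,0,0],1],[[0,0,-25],[0,0,0],1],[[0,0,-25],[0,0,0],1],[[0,0,-15],[0,0,0],1],[[0,0,0],[0,0,0.6],1],[[0,0,0],[0,0,0.58],1],[[0,0,0],[0,0,0],1],[[0,0,0],[0,0,0],1]]' && python3 -m handwheel '[[[-5,20,0],[0,0,0],1],[[0,20,0],[0,0,0],1],[[0,20,0],[0,0,0],1],[[0,20,0],[0,0,0],1],[[0,20,0],[0,0,0],1],[[0,20,0],[0,0,0],1],[[0,20,0],[0,0,0],1],[[0,18,0],[0,0,0],1],[[0,0,0],[0,0,0],1],[[0,0,0],[0,0,0],1]]'
python3 - <<'E'
from geo import *
print(pose()); snap("scene","s9"); snap("wrist","w9")
E
```

```text
clock: 22.22
position: [0.4653, -0.0053, 0.1999]
ee_rot: [-0.001, 0.714, 0.7, -0.0]
contact_force: [-0.7, -0.8, -1.8]
width: 0.0081
gripper_force: 48.9
clock: 23.48
position: [0.6234, -0.0138, 0.1997]
ee_rot: [-0.001, 0.714, 0.7, -0.0]
contact_force: [-0.9, -0.3, -2.5]
width: 0.0077
gripper_force: 48.9
[[ 0.0205  0.9998 -0.0015  0.6234]
 [ 0.9998 -0.0205  0.0002 -0.0138]
 [ 0.0002 -0.0015 -1.      0.1997]
 [ 0.      0.      0.      1.    ]]
```

```bash
python3 -m handwheel '[[[0,2,10],[0,0,0],1],[[0,0,10],[0,0,0],1],[[0,0,8],[0,0,0],1],[[0,0,0],[0,0,0],1]]' && python3 -m handwheel '[[[0,0,3],[0,0,0],1],[[0,0,0],[0,0,0],1]]' && python3 -m handwheel '[[[0,0,2],[0,0,0],1],[[0,0,0],[0,0,0],1]]'&& python3 -m handwheel '[[[0,0,2],[0,0,0],1],[[0,0,0],[0,0,0],1]]'
```

```text
clock: 24.08
position: [0.6249, -0.0136, 0.1711]
ee_rot: [-0.001, 0.714, 0.7, -0.001]
contact_force: [0.4, -0.1, -2.0]
width: 0.0079
gripper_force: 48.8
clock: 24.32
position: [0.6257, -0.0137, 0.1693]
ee_rot: [0.0, 0.714, 0.7, 0.0]
contact_force: [-0.0, 0.8, -2.5]
width: 0.0085
gripper_force: 48.9
clock: 24.58
position: [0.6259, -0.0137, 0.1674]
ee_rot: [0.0, 0.714, 0.7, 0.0]
contact_force: [1.0, 0.9, -2.0]
width: 0.008
gripper_force: 48.9
clock: 24.82
position: [0.6268, -0.0137, 0.1662]
ee_rot: [0.001, 0.714, 0.7, 0.001]
contact_force: [2.0, 0.2, 1.1]
width: 0.0081
gripper_force: 49.3
```

```bash
python3 -m handwheel '[[[0,1,2],[0,0,0],1],[[0,0,0],[0,0,0],1],[[0,0,0],[0,0,0],0.7],[[0,0,0],[0,0,0],0.5],[[0,0,0],[0,0,0],0.3],[[0,0,0],[0,0,0],0.3],[[0,0,0],[0,0,0],0.3]]' && python3 -m handwheel '[[[0,0,-15],[0,0,0],0.3],[[0,0,-30],[0,0,0],0.3],[[0,0,-40],[0,0,0],0.3],[[0,0,-50],[0,0,0],0.3],[[0,-50,-20],[0,0,0],-0.3],[[0,-50,0],[0,0,0],-0.3],[[0,-50,0],[0,0,0],-0.3],[[50,0,0],[0,0,0],-1],[[0,0,0],[0,0,0],-1],[[0,0,0],[0,0,0],-1]]'
python3 - <<'E'
from geo import *
print(pose()); im=snap("wrist","w10"); sc=snap("scene","s10"); T=np.load("pics/w10.npy")
cv2.imwrite("pics/c10.png",np.vstack([cv2.resize(sc[100:250,250:490],(480,300)),im[0:300,100:580]]))
for e in [[[.4205,.1168,.095],[.467,.221,.095]],[[.4069,.3032,.095],[.442,.418,.095]]]: print(proj("wrist",e,T))
E
```

```text
clock: 25.7
position: [0.6266, -0.0137, 0.1631]
ee_rot: [-0.0, 0.714, 0.7, -0.0]
contact_force: [-1.3, -0.5, 0.4]
width: 0.0301
gripper_force: 0.0
clock: 26.95
position: [0.478, 0.0392, 0.3192]
ee_rot: [0.001, 0.714, 0.7, 0.0]
contact_force: [0.1, -0.5, -0.1]
width: 0.0857
gripper_force: 0.0
[[ 0.0197  0.9998  0.0016  0.478 ]
 [ 0.9998 -0.0197 -0.0007  0.0392]
 [-0.0007  0.0016 -1.      0.3192]
 [ 0.      0.      0.      1.    ]]
[[266.2722 101.3073]
 [303.4587  -0.1993]]
[[ 242.0907  -85.3742]
 [ 272.3827 -209.9442]]
```

```bash
python3 -m handwheel '[[[50,-30,0],[0,0,0],-1],[[40,0,0],[0,0,0],-1],[[0,0,0],[0,0,0],-1],[[0,0,0],[0,0,0],-1]]'
python3 - <<'E'
from geo import *
im=snap("wrist","w11"); T=np.load("pics/w11.npy"); print(T[:3,3])
h8=cv2.cvtColor(cv2.imread("pics/w8.png"),cv2.COLOR_BGR2HSV)
print("bar8",[h8[v,u].tolist() for u,v in((339,130),(341,145),(343,160),(345,175),(346,190))])
print("tray8 rim",[h8[v,u].tolist() for u,v in((313,135),(318,180),(362,150),(335,117))]," table",[h8[v,u].tolist() for u,v in((250,150),(400,150),(280,200),(390,80))])
e=proj("wrist",[[.4205,.1168,.095],[.467,.221,.095]],T); print(e)
h=cv2.cvtColor(im,cv2.COLOR_BGR2HSV)
# profile across predicted bar
d=(e[1]-e[0])/np.linalg.norm(e[1]-e[0]); n=np.array([-d[1],d[0]])
for t in(.25,.5,.75):
    m=e[0]+t*(e[1]-e[0]); print(m,[h[int(p[1]),int(p[0])].tolist() for p in(m+k*n for k in range(-40,41,4))])
# hang check
sc=cv2.imread("pics/s10.png").astype(int); s0=cv2.imread("pics/scene0.png").astype(int)
df=(np.abs(sc-s0).sum(2)>60).astype(np.uint8); 
pts=[[.627,-.014+y,.184] for y in(-.06,0,.06)]+[[.627+x,-.014+y,.089] for x in(-.035,.035) for y in(-.06,.06)]
print("pred hang",proj("scene",pts).round().tolist())
k=cv2.connectedComponentsWithStats(cv2.morphologyEx(df,cv2.MORPH_OPEN,np.ones((3,3))),connectivity=8)
print([(s.tolist(),c.round().tolist()) for s,c in zip(k[2],k[3]) if 80<s[4]<50000])
E
```

```text
clock: 27.55
position: [0.45, 0.1291, 0.3182]
ee_rot: [0.0, 0.714, 0.7, -0.0]
contact_force: [-0.0, 0.1, 0.7]
width: 0.0855
gripper_force: 0.0
[0.45   0.1291 0.3182]
bar8 [[12, 157, 158], [12, 157, 158], [12, 157, 158], [12, 157, 158], [12, 157, 158]]
tray8 rim [[21, 103, 188], [17, 122, 182], [21, 101, 184], [17, 119, 150]]  table [[20, 115, 188], [19, 117, 188], [19, 118, 188], [20, 114, 188]]
[[294.073  176.121 ]
 [330.8197  86.6559]]
[303.2597 153.7547] [[19, 117, 183], [19, 118, 183], [19, 118, 183], [18, 120, 183], [18, 109, 108], [14, 120, 132], [15, 120, 138], [17, 114, 146], [15, 122, 132], [12, 155, 148], [12, 155, 143], [16, 115, 167], [14, 120, 117], [14, 120, 115], [14, 120, 130], [20, 106, 159], [16, 128, 134], [17, 123, 183], [20, 114, 184], [19, 117, 183], [21, 115, 184]]
[312.4463 131.3885] [[19, 118, 183], [18, 120, 183], [17, 125, 183], [21, 111, 184], [16, 113, 108], [15, 124, 128], [15, 130, 155], [17, 123, 181], [15, 124, 123], [12, 154, 142], [12, 156, 142], [19, 120, 179], [15, 125, 104], [15, 129, 128], [15, 122, 176], [16, 116, 119], [15, 128, 128], [18, 120
[... 800 characters left out ...]
355.0, 17.0]), ([284, 9, 59, 125, 3200], [313.0, 72.0]), ([229, 28, 11, 19, 135], [235.0, 38.0]), ([294, 44, 14, 10, 93], [300.0, 48.0]), ([180, 50, 74, 95, 3238], [224.0, 97.0]), ([157, 57, 43, 38, 616], [173.0, 76.0]), ([117, 101, 52, 96, 1850], [142.0, 152.0]), ([168, 111, 37, 31, 886], [187.0, 125.0]), ([341, 113, 51, 49, 1034], [368.0, 137.0]), ([290, 134, 18, 13, 105], [298.0, 140.0]), ([166, 136, 139, 58, 2224], [226.0, 166.0]), ([229, 184, 93, 96, 2538], [279.0, 235.0]), ([337, 199, 26, 21, 296], [351.0, 209.0]), ([71, 200, 182, 127, 6709], [155.0, 258.0]), ([302, 216, 47, 74, 1237], [326.0, 253.0]), ([256, 293, 14, 17, 94], [263.0, 301.0]), ([193, 312, 21, 18, 144], [204.0, 320.0])]
```

Bar colour is distinctive (H≈12, S≈155). I'll detect the bars with that.

```bash
cat > bars.py <<'E'
from geo import *
def bars(f,z=.095,im=None,n="wrist"):
    im=snap(n,f) if im is None else im; T=np.load(f"pics/{f}.npy"); h=cv2.cvtColor(im,cv2.COLOR_BGR2HSV)
    m=cv2.inRange(h,(9,143,90),(14,172,175)); m=cv2.morphologyEx(m,cv2.MORPH_CLOSE,np.ones((5,5)))
    for c in cv2.findContours(m,cv2.RETR_EXTERNAL,cv2.CHAIN_APPROX_NONE)[0]:
        (cx,cy),(w,hh),a=cv2.minAreaRect(c)
        if max(w,hh)<(35 if n=="wrist" else 12) or max(w,hh)<3*min(w,hh): continue
        b=cv2.boxPoints(((cx,cy),(w,hh),a)); 
        if np.linalg.norm(b[0]-b[1])<np.linalg.norm(b[1]-b[2]): e=[(b[0]+b[1])/2,(b[2]+b[3])/2]
        else: e=[(b[1]+b[2])/2,(b[3]+b[0])/2]
        E=onz(n,e,z,T); d=E[0]-E[1]; d=d if d[1]>0 else -d
        print("px",np.round(e).tolist(),"mid",E.mean(0)[:2],"len",np.linalg.norm(d),"yaw",np.degrees(np.arctan2(d[1],d[0])),"thick px",min(w,hh))
if __name__=="__main__":
    import sys; bars(sys.argv[1])
E
python3 - <<'E'
from bars import *
for f in("w8","w11"): print(f); bars(f,im=cv2.imread(f"pics/{f}.png"))
np.save("pics/scene0.npy",np.eye(4))
print("scene0"); bars("scene0",im=cv2.imread("pics/scene0.png"),n="scene")
print("s10"); bars("s10",im=cv2.imread("pics/s10.png"),n="scene"); print("s10 z184"); bars("s10",z=.184,im=cv2.imread("pics/s10.png"),n="scene")
E
```

```text
w8
px [[603.0, 36.0], [603.0, 399.0]] mid [ 0.8651 -0.1477] len 0.6270206882318132 yaw 107.32632575011348 thick px 72.0
w11
px [[490.0, 262.0], [479.0, 311.0]] mid [ 0.687  -0.0537] len 0.08205752148202997 yaw 89.03707683203645 thick px 9.814249992370605
px [[612.0, 231.0], [612.0, 399.0]] mid [ 0.9263 -0.1446] len 0.370975287711237 yaw 109.9660643499744 thick px 53.0
px [[624.0, 201.0], [575.0, 359.0]] mid [ 0.8704 -0.0651] len 0.27989113593454046 yaw 91.14486284742144 thick px 25.59616470336914
px [[643.0, 119.0], [620.0, 205.0]] mid [0.8625 0.1265] len 0.11492066072446677 yaw 90.10249808351371 thick px 19.582361221313477
px [[175.0, 61.0], [210.0, 64.0]] mid [0.3115 0.2513] len 0.04079361244231854 yaw 172.91749564222758 thick px 9.052793502807617
px [[166.0, 34.0], [166.0, 139.0]] mid [0.2761 0.2248] len 0.11722569850712931 yaw 80.9532380500668 thick px 14.0
px [[650.0, 7.0], [560.0, 341.0]] mid [0.8375 0.0748] len 0.47682784898175107 yaw 89.34989311781631 thick px 24.6329288482666
scene0
px [[280.0, 260.0], [235.0, 274.0]] mid [ 0.5432 -0.2274] len 0.105565880293941 yaw 61.241287229229606 thick px 14.60487174987793
s10
s10 z184
```

```bash
cat > bars.py <<'E'
from geo import *
def bar(f,u0,im=None,z=.095,r=75,n="wrist"):
    im=snap(n,f) if im is None else im; T=np.load(f"pics/{f}.npy"); h=cv2.cvtColor(im,cv2.COLOR_BGR2HSV)
    m=cv2.inRange(h,(10,149,125),(13,165,175)); R0=np.zeros_like(m); cv2.circle(R0,tuple(int(x) for x in u0),r,255,-1); m&=R0
    k=cv2.connectedComponentsWithStats(m,connectivity=8); i=1+np.argmax(k[2][1:,4]); ys,xs=np.where(k[1]==i)
    P=np.c_[xs,ys].astype(np.float32); c=P.mean(0); d=np.linalg.svd(P-c,full_matrices=False)[2][0]; t=(P-c)@d; w=(P-c)@[-d[1],d[0]]
    e=[c+d*t.min(),c+d*t.max()]; E=onz(n,e,z,T); q=E[0]-E[1]; q=q if q[1]>0 else -q
    print("px",np.round(e).tolist(),"n",len(P),"halfw",np.abs(w).max().round(1),"mid",E.mean(0)[:2],"len",np.linalg.norm(q),"yaw",np.degrees(np.arctan2(q[1],q[0])))
E
python3 - <<'E'
from bars import *
g=lambda f:cv2.imread(f"pics/{f}.png")
bar("w8",(342,160),g("w8")); bar("w11",(312,131),g("w11")); bar("w11",(485,287),g("w11"),z=.184)
E
```

```text
px [[338.0, 125.0], [350.0, 214.0]] n 588 halfw 5.8 mid [ 0.4685 -0.0071] len 0.11581496428853359 yaw 97.40326171701277
px [[330.0, 83.0], [292.0, 175.0]] n 589 halfw 3.1 mid [0.4419 0.1717] len 0.11613165892830693 yaw 65.94176971849667
px [[490.0, 263.0], [480.0, 310.0]] n 306 halfw 3.6 mid [0.63   0.0106] len 0.05960748690166919 yaw 88.95493363893394
```

The first caddy's bar is hanging straight at hook 0 (yaw 88.95°). The middle bar is at (0.442,0.172) with yaw 65.9°. I'll grasp it.

```bash
python3 -m handwheel '[[[42,-9,0],[0,0,0],-0.3],[[0,0,20],[0,0,0.96],-0.3],[[0,0,30],[0,0,0.96],-0.3],[[0,0,40],[0,0,0.96],-0.3],[[0,0,40],[0,0,0.95],-0.3],[[0,0,50],[0,0,0],-0.3],[[0,0,40],[0,0,0],-0.3],[[0,0,22],[0,0,0],-0.3],[[0,0,0],[0,0,0],-0.3],[[0,0,0],[0,0,0],0.3],[[0,0,0],[0,0,0],0.6],[[0,0,0],[0,0,0],1],[[0,0,0],[0,0,0],1],[[0,0,0],[0,0,0],1],[[0,0,0],[0,0,0],1],[[0,0,0],[0,0,0],1]]' 50 && python3 -m handwheel '[[[0,0,-10],[0,0,0],1],[[0,0,-25],[0,0,0],1],[[0,0,-25],[0,0,0],1],[[0,0,-25],[0,0,0],1],[[0,0,-25],[0,0,0],1],[[0,0,-14],[0,0,-0.95],1],[[0,0,0],[0,0,-0.96],1],[[0,0,0],[0,0,-0.96],1],[[0,0,0],[0,0,-0.96],1],[[0,0,0],[0,0,0],1],[[0,0,0],[0,0,0],1]]'
python3 - <<'E'
from geo import *
print(pose())
E
```

```text
clock: 29.6
position: [0.4428, 0.172, 0.0774]
ee_rot: [0.001, 0.839, 0.544, 0.001]
contact_force: [1.0, -1.8, 5.7]
width: 0.0082
gripper_force: 49.0
clock: 30.98
position: [0.441, 0.1722, 0.2002]
ee_rot: [-0.0, 0.715, 0.699, -0.0]
contact_force: [-0.6, -0.3, -0.9]
width: 0.0083
gripper_force: 48.9
[[ 0.0218  0.9998 -0.0007  0.441 ]
 [ 0.9998 -0.0218  0.0002  0.1722]
 [ 0.0001 -0.0007 -1.      0.2002]
 [ 0.      0.      0.      1.    ]]
```

```bash
python3 -m handwheel '[[[-16,0,0],[0,0,0],1],[[-16,10,0],[0,0,0],1],[[0,25,0],[0,0,0],1],[[0,25,0],[0,0,0],1],[[0,25,0],[0,0,0],1],[[0,25,0],[0,0,0],1],[[0,25,0],[0,0,0],1],[[0,20,0],[0,0,0],1],[[0,20,0],[0,0,0],1],[[0,14,0],[0,0,0],1],[[0,0,0],[0,0,0],1],[[0,0,0],[0,0,0],1]]' && python3 -m handwheel '[[[0,0,10],[0,0,0],1],[[0,0,10],[0,0,0],1],[[0,0,8],[0,0,0],1],[[0,0,2],[0,0,0],1],[[0,0,0],[0,0,0],1]]' && python3 -m handwheel '[[[0,0,3],[0,0,0],1],[[0,0,0],[0,0,0],1]]' && python3 -m handwheel '[[[0,0,2],[0,0,0],1],[[0,0,0],[0,0,0],1]]'
```

```text
clock: 32.48
position: [0.6289, 0.136, 0.2002]
ee_rot: [-0.0, 0.714, 0.7, -0.0]
contact_force: [-0.8, 0.4, -1.9]
width: 0.0081
gripper_force: 48.9
clock: 33.1
position: [0.6298, 0.1363, 0.1701]
ee_rot: [-0.0, 0.714, 0.7, -0.0]
contact_force: [0.6, -0.2, -1.9]
width: 0.0079
gripper_force: 48.9
clock: 33.35
position: [0.6304, 0.1363, 0.1678]
ee_rot: [0.001, 0.714, 0.7, 0.001]
contact_force: [0.9, 0.1, 0.0]
width: 0.0082
gripper_force: 49.1
clock: 33.6
position: [0.6309, 0.1363, 0.1672]
ee_rot: [0.001, 0.714, 0.7, 0.001]
contact_force: [0.2, -0.6, 5.7]
width: 0.0083
gripper_force: 49.6
```

```bash
python3 -m handwheel '[[[0,0,0],[0,0,0],0.7],[[0,0,0],[0,0,0],0.5],[[0,0,0],[0,0,0],0.3],[[0,0,0],[0,0,0],0.3],[[0,0,0],[0,0,0],0.3],[[0,0,-15],[0,0,0],0.3],[[0,0,-30],[0,0,0],0.3],[[0,0,-40],[0,0,0],0.3],[[0,0,-50],[0,0,0],0.3],[[0,-50,-20],[0,0,0],-0.3],[[0,-50,0],[0,0,0],-0.3],[[40,-50,0],[0,0,0],-1],[[45,-50,0],[0,0,0],-1],[[50,0,0],[0,0,0],-1],[[40,0,0],[0,0,0],-1],[[0,0,0],[0,0,0],-1],[[0,0,0],[0,0,0],-1]]'
python3 - <<'E'
from bars import *
im=snap("wrist","w12"); T=np.load("pics/w12.npy"); print(T)
u=proj("wrist",[[.427,.36,.095],[.63,.136,.184],[.63,-.014,.184]],T); print(u)
bar("w12",u[0],im,r=90); bar("w12",u[1],im,z=.184,r=60)
E
```

```text
clock: 35.72
position: [0.438, 0.3107, 0.321]
ee_rot: [0.0, 0.714, 0.7, 0.0]
contact_force: [-0.6, -0.2, 0.1]
width: 0.0851
gripper_force: 0.0
[[ 0.0202  0.9998  0.0007  0.438 ]
 [ 0.9998 -0.0202 -0.0004  0.3107]
 [-0.0003  0.0008 -1.      0.321 ]
 [ 0.      0.      0.      1.    ]]
[[307.3173 125.1228]
 [484.6401 326.2545]
 [464.0998 413.6408]]
px [[339.0, 69.0], [313.0, 166.0]] n 620 halfw 4.2 mid [0.4486 0.3665] len 0.11633437888890875 yaw 73.41363591808721
px [[497.0, 287.0], [490.0, 317.0]] n 187 halfw 3.5 mid [0.6339 0.1701] len 0.040749228117523205 yaw 88.4512439278488
```

```bash
python3 -m handwheel '[[[56,9,0],[0,0,0],-0.3],[[0,0,20],[0,0,0.86],-0.3],[[0,0,30],[0,0,0.86],-0.3],[[0,0,40],[0,0,0.85],-0.3],[[0,0,40],[0,0,0],-0.3],[[0,0,50],[0,0,0],-0.3],[[0,0,40],[0,0,0],-0.3],[[0,0,24],[0,0,0],-0.3],[[0,0,0],[0,0,0],-0.3],[[0,0,0],[0,0,0],0.3],[[0,0,0],[0,0,0],0.6],[[0,0,0],[0,0,0],1],[[0,0,0],[0,0,0],1],[[0,0,0],[0,0,0],1],[[0,0,0],[0,0,0],1],[[0,0,0],[0,0,0],1]]' 50 && python3 -m handwheel '[[[0,0,-10],[0,0,0],1],[[0,0,-25],[0,0,0],1],[[0,0,-25],[0,0,0],1],[[0,0,-25],[0,0,0],1],[[0,0,-25],[0,0,0],1],[[0,0,-14],[0,0,-0.85],1],[[0,0,0],[0,0,-0.86],1],[[0,0,0],[0,0,-0.86],1],[[0,0,0],[0,0,0],1],[[0,0,0],[0,0,0],1]]'
python3 - <<'E'
from geo import *
print(pose())
E
```

```text
clock: 37.78
position: [0.4496, 0.3671, 0.0777]
ee_rot: [0.001, 0.802, 0.598, 0.002]
contact_force: [2.1, -2.0, 6.5]
width: 0.008
gripper_force: 49.0
clock: 39.02
position: [0.4477, 0.3668, 0.2001]
ee_rot: [-0.0, 0.715, 0.699, -0.0]
contact_force: [0.0, 0.6, -2.0]
width: 0.0081
gripper_force: 48.8
[[ 0.0216  0.9998 -0.0009  0.4477]
 [ 0.9998 -0.0216 -0.0003  0.3668]
 [-0.0003 -0.0009 -1.      0.2001]
 [ 0.      0.      0.      1.    ]]
```

```bash
python3 -m handwheel '[[[-26,0,0],[0,0,0],1],[[-26,5,0],[0,0,0],1],[[-25,5,0],[0,0,0],1],[[0,25,0],[0,0,0],1],[[0,25,0],[0,0,0],1],[[0,25,0],[0,0,0],1],[[0,25,0],[0,0,0],1],[[0,25,0],[0,0,0],1],[[0,20,0],[0,0,0],1],[[0,20,0],[0,0,0],1],[[0,11,0],[0,0,0],1],[[0,0,0],[0,0,0],1],[[0,0,0],[0,0,0],1]]' && python3 -m handwheel '[[[0,0,10],[0,0,0],1],[[0,0,10],[0,0,0],1],[[0,0,8],[0,0,0],1],[[0,0,2],[0,0,0],1],[[0,0,0],[0,0,0],1]]' && python3 -m handwheel '[[[0,0,3],[0,0,0],1],[[0,0,0],[0,0,0],1]]' && python3 -m handwheel '[[[0,0,2],[0,0,0],1],[[0,0,0],[0,0,0],1]]'
```

```text
clock: 40.65
position: [0.6316, 0.2861, 0.2002]
ee_rot: [-0.0, 0.714, 0.7, -0.0]
contact_force: [0.0, 0.1, -2.8]
width: 0.0079
gripper_force: 48.8
clock: 41.28
position: [0.6325, 0.2861, 0.1702]
ee_rot: [-0.0, 0.714, 0.7, -0.0]
contact_force: [-0.6, 0.0, -2.9]
width: 0.0083
gripper_force: 49.0
clock: 41.52
position: [0.6338, 0.2863, 0.1682]
ee_rot: [0.001, 0.714, 0.7, 0.002]
contact_force: [1.8, 0.2, 0.9]
width: 0.0081
gripper_force: 49.2
clock: 41.78
position: [0.6343, 0.2864, 0.1677]
ee_rot: [0.001, 0.714, 0.7, 0.002]
contact_force: [1.1, -0.3, 6.7]
width: 0.0082
gripper_force: 49.7
```

Seated. I'll release, retreat towards the left side, and look at everything once more.

```bash
python3 -m handwheel '[[[0,0,0],[0,0,0],0.7],[[0,0,0],[0,0,0],0.5],[[0,0,0],[0,0,0],0.3],[[0,0,0],[0,0,0],0.3],[[0,0,0],[0,0,0],0.3],[[0,0,-15],[0,0,0],0.3],[[0,0,-30],[0,0,0],0.3],[[0,0,-40],[0,0,0],0.3],[[0,0,-50],[0,0,0],0.3],[[0,-50,-20],[0,0,0],-0.3],[[0,-50,0],[0,0,0],-0.3],[[20,-50,0],[0,0,0],-1],[[40,-50,0],[0,0,0],-1],[[50,-50,0],[0,0,0],-1],[[50,-50,0],[0,0,0],-1],[[0,0,0],[0,0,0],-1],[[0,0,0],[0,0,0],-1]]'
python3 - <<'E'
from geo import *
s=snap("scene","s13"); t=snap("top","t13")
a=cv2.resize(s[95:325,150:480],(800,558),interpolation=3)
b=cv2.resize(t[115:245,135:505],(797,280),interpolation=3)
cv2.imwrite("pics/f13.png",cv2.resize(np.vstack([cv2.resize(a,(457,319)),cv2.resize(b,(457,161))]) ,(571,600))); 
c=np.zeros((600,800,3),np.uint8); c[:340,:488]=cv2.resize(s[95:325,150:480],(488,340),interpolation=3); c[340:600,:740]=cv2.resize(t[115:245,135:505],(740,260),interpolation=3); cv2.imwrite("pics/f13.png",c)
E
```

```text
clock: 43.9
position: [0.3486, 0.4394, 0.3213]
ee_rot: [0.0, 0.714, 0.7, 0.001]
contact_force: [0.3, 0.2, -0.5]
width: 0.0851
gripper_force: 0.0
```

View pics/f13.png

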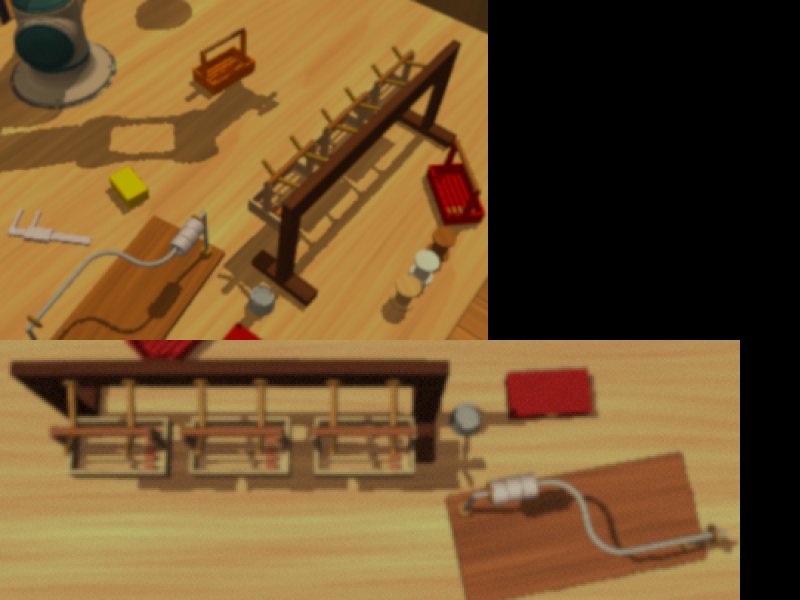

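The final view shows all three caddies hanging level, each with its bar across both prongs: (110,432), (232,432) and (352,432) in the top part. The ferrules are at the stop at (515,488), and the bystanders are where they were. I'm handing the job in.

```bash
python3 -c "
from rig import manip; print(manip.sign_off())"
```

```text
the job is handed in; nothing more can be done
None
```

The job is handed in, about 44 s into the 208 s allowed: all three ferrules are home and close up at the far stop, each of the three caddies hangs on its own double hook with its bar across both prongs, and the wax, calliper, loupe and reed case were left alone.

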